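# Refit the bracelet box with the bars that fit

### The arm

A 6-joint arm with a two-finger parallel gripper is mounted at the origin on the work surface. World frame = base frame: x ahead of the robot, y to its left, z up, the work surface at z = 0. Lengths are in m, angles in rad, forces in N, time in s.
With the tool pointing down it reaches from about 0.275 to 0.825 m from the base axis. Payload 4.9 kg.
Tool frame: the origin (TCP) lies midway between the tips of the shut fingers; the grasp point (between the pads) lies 19 mm behind it (bot.grip_depth is the distance from the TCP to the grasp point, in m); z points along the fingers, y is the line along which they close (so a half turn about z gives the same grasp; the last joint's range is limited). The gripper opens to 85 mm and grips with 20 to 120 N. Pads are 22 mm wide; open, the fingers measure 114 mm over their backs; the gripper's body (76 mm by 85 mm) begins 54 mm behind the grasp point. The pads swing forward as they close: fully open they stand 13 mm farther back than shut.
Start: joints at [-1.322, 0.326, -0.193, 1.052, 0, 1.437], TCP at [0.205, -0.51, 0.231] pointing down, gripper open.
Joint ranges: [-2.65, 2.65], [-0.97, 1.79], [-1.3, 1.35], [-1.93, 2.1], [-1.47, 1.37], [-3.14, 3.14]. Speed limits (rad/s): [2.57, 2.57, 3.14, 3.14, 3.14, 3.14].

### API

Orientations are given as a unit quaternion [w, x, y, z].
In Python, from cell import bot gives the robot as it stands. Calls block until the motion is done:
- bot.move_pose(position, orientation): joint-space move of the TCP to a pose.
- bot.move_linear(position, speed=0.15, rotation=None, until_force=None): straight line of the TCP; rotation=None keeps the orientation; speed is the mean speed in m/s. With until_force (N) it stops when the force on the tool has changed by that much, and returns True; else False.
- bot.goto_joints(angles): joint-space move.
- bot.set_gripper(opening, grasp_force=None): opening from 0.0 (shut) to 1.0 (fully open); grasp_force is the grip in N (None keeps the last); returns when the fingers have stopped.
- bot.wait(seconds).
- bot.solve_ik(position, orientation): joint angles nearest the present ones, or None.
- bot.camera(name): name is "scene" or "top"; returns the picture (384x512x3 uint8, red, green, blue); there is no depth.
- bot.calibration(name): a dict with "mtx" (3x3 intrinsics, pixels), "extrinsics" (4x4, takes a point from world to camera coordinates). Camera axes: x right, y down, z forward; pixel columns grow to the right and rows downward; lengths in m; the calibration is good to about 2 mm. A picture is of the moment at which its call begins. calibration takes no time and is no camera call.
A pose or a line that the arm cannot do raises bot.PlanningError and nothing moves.
- bot.close_job(): hands the job in; it is judged then, once.
Trained networks look in the newest picture that a camera, given by its name, has taken for a name from the list of things; names that differ only in an ending like _2 or _b are one class to them, and where a whole thing is asked for, a point or a joint stands for the part that bears it (a point fixed in the world has none). Each returns a list of dicts, best first, with "confidence" (0 to 1); they miss things now and then, are a little off and sometimes report something else, mostly with a low value. They report only what shows in the picture. A call takes as long as a camera call. They do not tell look-alikes from the thing itself.
- bot.search_frame(camera, thing): "bbox" ([left, top, width, height] in pixels, round what is visible of it).
Readings, each from a call of its own:
- bot.read_clock(): time.
- bot.read_joint_positions(): joint angles.
- bot.read_joint_vel(): joint speeds.
- bot.read_joint_efforts(): joint torques, N m.
- bot.read_position(): TCP position.
- bot.read_tool_rot(): TCP orientation.
- bot.read_ft_force(): force on the tool from outside, world axes, zero at the start.
- bot.read_moment(): the same for the moment, N m.
- bot.read_gripper_width(): opening from 0.0 (shut) to 1.0 (fully open).
- bot.read_finger_force(): force on a finger pad.
Only numpy, scipy, OpenCV 4.12 (cv2) and the standard library are available. Lean on these libraries where they do the work, as an engineer would, in place of code of your own. Each camera call takes 0.05 s, during which the arm holds its last target. There are 200 camera calls.

### The job

Open the bracelet box fully, take out the too-short bars that were left in it and lay them flat in the white tray, and lay every bar from the table that just fills a cradle's length (110 mm) in a cradle of its own, flat between the ribs. Then lower the lid gently until it is shut, without letting it drop. Leave the too-long and too-short bars on the table and everything else where they are.

Things in the scene. Friction and masses are not known exactly. Their poses are not given: they have to be found in the camera images.
- box: Fixed dark wooden box, outside 134 (x) by 316 mm (y), 50 high without lid, walls 8, floor 8 thick. Origin under its centre; x from the front (brass handle) to the hinged back, y along the row of cradles. Four cradles side by side, 66 mm apart, each for one bar lying along x: 118 mm long wall to wall, 34 mm wide between low pale ribs (6 mm wide, tops 8 mm above the inner floor).
- lid (a joint): Box lid, 134 x 316 x 8 mm, 0.3 kg, hinged along the back top edge: 0 = shut on the walls; grows as it opens (about the box's +y); 1.85 = fully open against its stop, leaning slightly back, where it stays by its weight. Short of 1.57 it falls shut if let go (damped, but it still slams at about 2 rad/s).
- lid_handle (a point): Middle of the lid's brass bar handle: round, 10 mm thick, 100 mm long along the box's y, standing 45 mm out from the lid's front edge (40 mm clear gap); 179 mm from the hinge line, and 54 mm above the table when shut. When the lid is open the handle is on top.
- lid_hinge (a point): Middle of the hinge line: 67 mm behind the box's centre (box +x), 50 mm above the table; axis along the box's y. The handle's centre lies 4 mm above the plane through the hinge line and the lid's underside.
- tray: Low white open tray for odd bars, fixed, outside 140 mm (x) by 190 mm (y), 18 mm high, walls and floor 5 mm. Origin under its centre. Bars fit side by side along its x.
- cradle0 (a point): Centre of cradle 0 of 4 on the box's inner floor, 8 mm above the table; axes as the box's. A bar lying properly has its middle 14 mm above this point.
- cradle1 (a point): Centre of cradle 1 of 4 on the box's inner floor, 8 mm above the table; axes as the box's. A bar lying properly has its middle 14 mm above this point.
- cradle2 (a point): Centre of cradle 2 of 4 on the box's inner floor, 8 mm above the table; axes as the box's. A bar lying properly has its middle 14 mm above this point.
- cradle3 (a point): Centre of cradle 3 of 4 on the box's inner floor, 8 mm above the table; axes as the box's. A bar lying properly has its middle 14 mm above this point.
- bar1: Right-size bar, 110 mm long: it just fills a cradle's length. 2 to 4 of the four are present, on the table. Green-lacquered square wooden bracelet bar, 28 x 28 mm in section, with brass end bands; origin at the middle of the bar (14 mm above what it lies on), x along its length. All bars look alike but for their length.
- bar2: Right-size bar, 110 mm long: it just fills a cradle's length. 2 to 4 of the four are present, on the table. Green-lacquered square wooden bracelet bar, 28 x 28 mm in section, with brass end bands; origin at the middle of the bar (14 mm above what it lies on), x along its length. All bars look alike but for their length.
- bar3: Right-size bar, 110 mm long: it just fills a cradle's length. 2 to 4 of the four are present, on the table. Green-lacquered square wooden bracelet bar, 28 x 28 mm in section, with brass end bands; origin at the middle of the bar (14 mm above what it lies on), x along its length. All bars look alike but for their length.
- bar4: Right-size bar, 110 mm long: it just fills a cradle's length. 2 to 4 of the four are present, on the table. Green-lacquered square wooden bracelet bar, 28 x 28 mm in section, with brass end bands; origin at the middle of the bar (14 mm above what it lies on), x along its length. All bars look alike but for their length.
- long: Look-alike on the table, 140 mm long: too long for the box. Green-lacquered square wooden bracelet bar, 28 x 28 mm in section, with brass end bands; origin at the middle of the bar (14 mm above what it lies on), x along its length. All bars look alike but for their length.
- short: Look-alike on the table, 85 mm long: too short for the cradles. Green-lacquered square wooden bracelet bar, 28 x 28 mm in section, with brass end bands; origin at the middle of the bar (14 mm above what it lies on), x along its length. All bars look alike but for their length.
- odd1: Odd bar left in the box, 85 mm long: too short for its cradle. 1 or 2 of the three are present at the start, each lying in a cradle. Green-lacquered square wooden bracelet bar, 28 x 28 mm in section, with brass end bands; origin at the middle of the bar (14 mm above what it lies on), x along its length. All bars look alike but for their length.
- odd2: Odd bar left in the box, 85 mm long: too short for its cradle. 1 or 2 of the three are present at the start, each lying in a cradle. Green-lacquered square wooden bracelet bar, 28 x 28 mm in section, with brass end bands; origin at the middle of the bar (14 mm above what it lies on), x along its length. All bars look alike but for their length.
- odd3: Odd bar left in the box, 85 mm long: too short for its cradle. 1 or 2 of the three are present at the start, each lying in a cradle. Green-lacquered square wooden bracelet bar, 28 x 28 mm in section, with brass end bands; origin at the middle of the bar (14 mm above what it lies on), x along its length. All bars look alike but for their length.
- tin: Bystander: round aluminium tin, 56 mm across, 22 mm high; origin under its centre.
- candle: Bystander: amber candle jar with brass lid, 48 mm across, 50 mm high; origin under its centre.
- mug: Bystander: white mug, 76 mm across, 90 mm high; origin under its centre.
- perfume: Bystander: slim amber bottle, 44 mm across, 110 mm high; origin under its centre.
Not all that is in view belongs to the job. Leave any pink look-alike of the bar4 alone. What is shaped like the bar2 but blue or purple is not meant.

How it is judged:
By the outcome, as a careful person would: the job done as asked, in the order asked, and still so for the second after the job is handed in, with the robot touching nothing.
Of bar1, bar2, bar3, bar4 only 2 to 4 are there at a start; the rules pass over those that are not, and their reading is None.
Of odd1, odd2, odd3 only 1 to 2 are there at a start; the rules pass over those that are not, and their reading is None.
At some moment in a run one of bar1, bar2, bar3, bar4 may be knocked a few centimetres aside while the robot is not near it.
It also fails if it takes over 210 s, if anything falls off the work surface, if the arm or the gripper's body presses on something with over 40 N, if the wrist force passes 120 N, or if a joint passes its speed limit or range.

## Working session

There is one attempt and no reset: what is moved stays moved. The work goes in short steps, each a Python script; the robot and the scene stay as the last script left them, time stands still between calls to the robot, and variables do not carry over. Pictures are saved under pics/ and viewed, at most 14 in all, crops included, and the job is handed in when it is done.

```bash
ls; mkdir -p pics; python3 - <<'E'
from cell import bot
import cv2,numpy as np
for n in("top","scene"):
    im=bot.camera(n); cv2.imwrite(f"pics/{n}0.png",cv2.resize(im[:,:,::-1],(800,600),interpolation=cv2.INTER_CUBIC)); np.save(f"pics/{n}0.npy",im)
    c=bot.calibration(n); print(n,np.round(c["mtx"],1).tolist(),np.round(c["extrinsics"],4).tolist())
print(bot.read_clock(),bot.read_tool_rot(),bot.grip_depth)
E
```

```text
pics
top [[467.8, 0.0, 249.4], [0.0, 467.8, 188.4], [0.0, 0.0, 1.0]] [[-0.0096, -1.0, 0.0011, -0.0171], [-0.9967, 0.0095, -0.0805, 0.4527], [0.0805, -0.0019, -0.9968, 1.4864], [0.0, 0.0, 0.0, 1.0]]
scene [[402.1, 0.0, 250.5], [0.0, 402.1, 193.1], [0.0, 0.0, 1.0]] [[-0.7368, 0.6761, 0.0026, 0.3378], [0.3815, 0.419, -0.824, -0.0948], [-0.5582, -0.6061, -0.5667, 1.3954], [0.0, 0.0, 0.0, 1.0]]
0.1 [-7.79458519e-04  9.81737392e-01  1.90239541e-01 -5.55346366e-05] 0.0187
```

View pics/top0.png

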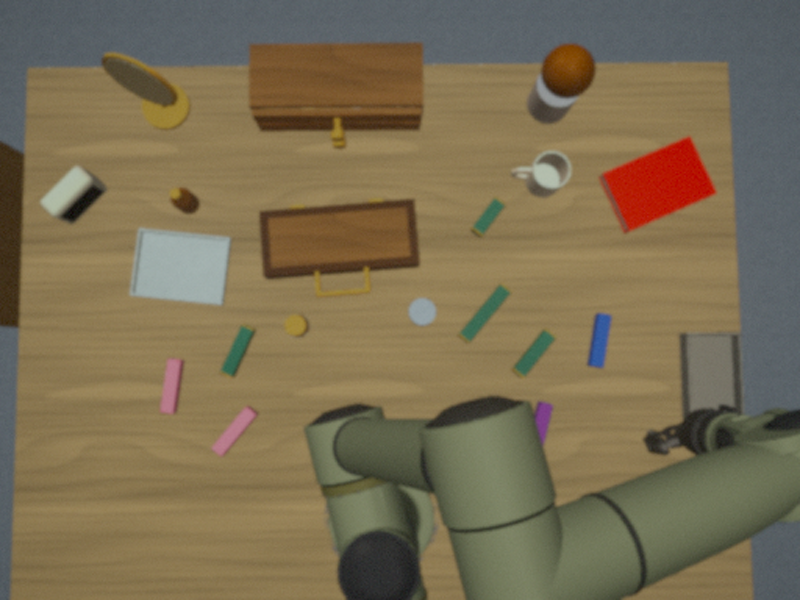

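View pics/scene0.png

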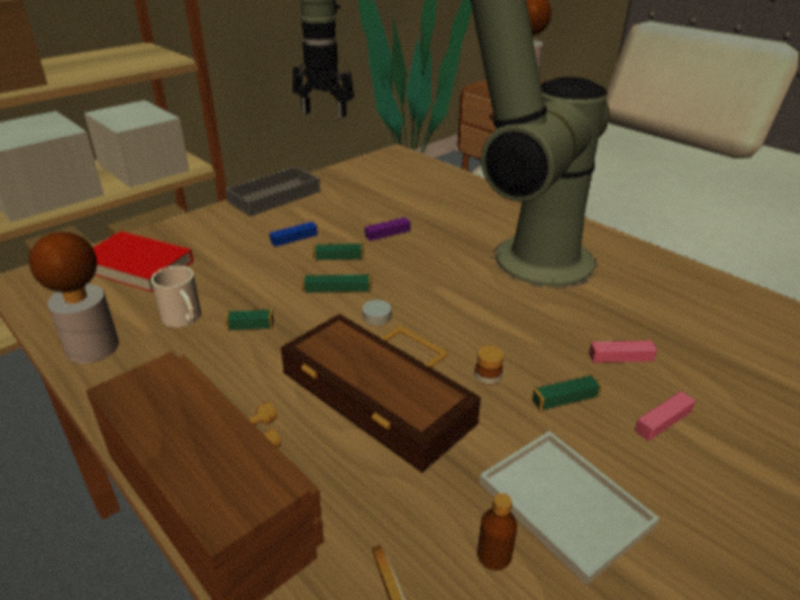

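```bash
cat > h.py <<'E'
from cell import bot
import cv2,numpy as np
from scipy.optimize import minimize
from scipy.spatial.transform import Rotation as R
def proj(n,P):
    c=bot.calibration(n);E=c["extrinsics"];q=(np.atleast_2d(P)@E[:3,:3].T+E[:3,3])@c["mtx"].T
    return q[:,:2]/q[:,2:]
def back(n,uv,z):
    c=bot.calibration(n);E=c["extrinsics"];Rm=E[:3,:3];o=-Rm.T@E[:3,3]
    d=np.c_[np.atleast_2d(uv),np.ones(len(np.atleast_2d(uv)))]@np.linalg.inv(c["mtx"]).T@Rm
    return o+d*((z-o[2])/d[:,2])[:,None]
def cuboid(x,y,th,L,W,z0,z1):
    c,s=np.cos(th),np.sin(th);a=np.array([[i*L/2,j*W/2] for i in(-1,1) for j in(-1,1)])@np.array([[c,s],[-s,c]])+[x,y]
    return np.r_[np.c_[a,[z0]*4],np.c_[a,[z1]*4]]
def sil(n,P,k=4):
    m=np.zeros((384*k,512*k),np.uint8);h=cv2.convexHull((proj(n,P)*k).astype(np.float32))
    cv2.fillConvexPoly(m,np.int32(h*16+16*k/2-8),1,shift=4);return cv2.resize(m*255,(512,384),interpolation=cv2.INTER_AREA)/255.
def greens(im,z=0.022,lo=(70,90,30),hi=(95,255,255),n="top"):
    m=cv2.inRange(cv2.cvtColor(im,cv2.COLOR_RGB2HSV),lo,hi)
    out=[]
    for c in cv2.findContours(m,cv2.RETR_EXTERNAL,cv2.CHAIN_APPROX_NONE)[0]:
        if cv2.contourArea(c)<60: continue
        w=back(n,c[:,0].astype(float),z)[:,:2]*1000
        (x,y),(a,b),t=cv2.minAreaRect(w.astype(np.float32))
        if a<b:a,b,t=b,a,t+90
        out.append((np.mean(c[:,0],0).round(),x,y,a,b,(t+90)%180-90))
    return out
E
python3 - <<'E'
from h import *
im=np.load("pics/top0.npy")
for g in greens(im): print(g[0],np.round(g[1:],1))
print('scene')
for g in greens(np.load("pics/scene0.npy"),n="scene"): print(g[0],np.round(g[1:],1))
hsv=cv2.cvtColor(im,cv2.COLOR_RGB2HSV)
for p in [(238,351),(488,217),(485,313),(534,353),(340,238),(265,240),(300,285),(180,265),(343,270)]:
    q=(int(p[0]*.64),int(p[1]*.64));print(p,hsv[q[1],q[0]])
E
```

```text
[342. 225.] [ 331.  -314.7   91.6   20.7  -40.4]
[151. 224.] [340.8 291.6  93.7  22.6 -24.3]
[310. 200.] [ 413.6 -215.4  120.    19.2  -40.7]
[312. 138.] [ 614.7 -227.1   66.8   18.1  -37.5]
scene
[364. 248.] [338.1 293.1  90.5  22.2 -25. ]
[159. 202.] [ 614.3 -227.8   67.1   20.   -42.3]
[215. 179.] [ 414.5 -215.5  121.3   23.7  -42.3]
[283.  65.] [-648.6 -931.7  578.8   41.1   39.3]
[268.  52.] [ -793.3 -1200.9  1136.     85.6    44. ]
[243.  43.] [ -985.5 -1671.2  2306.1    93.2    51.5]
(238, 351) [ 76 138 102]
(488, 217) [ 74 112 107]
(485, 313) [ 74 113 104]
(534, 353) [ 75 114 105]
(340, 238) [ 16 156 116]
(265, 240) [ 13 146  75]
(300, 285) [ 21 104 147]
(180, 265) [ 85  18 174]
(343, 270) [ 14 152  74]
```

```bash
python3 - <<'E'
from h import *
ims={n:np.load(f"pics/{n}0.npy") for n in("top","scene")}
# box silhouette: darker than the table, in a ROI; brass ignored
def fit(ms,x0,mod):
    f=lambda p:sum(((sil(n,mod(p))-m)**2)[w].sum() for n,(m,w) in ms.items())
    st=np.array([.01,.01,.05]);r=minimize(f,x0,method="Nelder-Mead",options=dict(initial_simplex=[x0]+[x0+np.eye(3)[i]*st for i in range(3)],xatol=1e-4,fatol=.1))
    return r.x,r.fun
def win(n,P,g=12):
    h=cv2.convexHull(proj(n,P).astype(np.float32));m=np.zeros((384,512),np.uint8);cv2.fillConvexPoly(m,np.int32(h),1);return cv2.dilate(m,np.ones((g,g)))>0
c=back("top",np.array([[261,213],[415,201],[419,265],[265,278]])*.64,.058)[:,:2];print(c.round(3).tolist())
ctr=c.mean(0);e=c[0]-c[1]; th=np.arctan2(e[1],e[0])-np.pi/2
x0=np.r_[ctr,th];print(x0)
mod=lambda p:cuboid(*p,.134,.316,0,.058)
for cams in(["top"],["top","scene"]):
    ms={}
    for n in cams:
        h=cv2.cvtColor(ims[n],cv2.COLOR_RGB2HSV);m=((h[...,2]<125)&(h[...,0]<24)).astype(float);ms[n]=(cv2.GaussianBlur(m,(3,3),0),win(n,mod(x0)))
    print(cams,*fit(ms,x0,mod))
o,_=fit(ms,x0,mod)
c=back("top",np.array([[139,229],[231,236],[224,305],[130,297]])*.64,.018)[:,:2];print(c.round(3).tolist(),np.linalg.norm(np.diff(c,axis=0),axis=1))
t0=np.r_[c.mean(0),np.arctan2(*(c[1]-c[0])[::-1])+np.pi/2]
mod2=lambda p:cuboid(*p,.14,.19,0,.018)
for cams in(["top"],["top","scene"]):
    ms={}
    for n in cams:
        h=cv2.cvtColor(ims[n],cv2.COLOR_RGB2HSV);m=(h[...,1]<50).astype(float);ms[n]=(cv2.GaussianBlur(m,(3,3),0),win(n,mod2(t0)))
    print(cams,t0,*fit(ms,t0,mod2))
t,_=fit(ms,t0,mod2)
v=[]
for n in ims:
    im=cv2.resize(ims[n][:,:,::-1],None,fx=3,fy=3,interpolation=cv2.INTER_CUBIC).copy()
    c,s=np.cos(o[2]),np.sin(o[2]);Rz=np.array([[c,-s,0],[s,c,0],[0,0,1]])
    hp=np.array([[-.112,k,.054] for k in(-.05,0,.05)])@Rz.T+[o[0],o[1],0]
    for P in(mod(o),mod2(t)):
        cv2.polylines(im,[np.int32(cv2.convexHull(proj(n,P).astype(np.float32))*3+1)],True,(255,0,255),1)
    for q in proj(n,hp):cv2.circle(im,tuple(int(a) for a in q*3+1),3,(255,255,0),1)
    u=np.int32(proj(n,np.array([[o[0],o[1],.04]]))[0]*3-60);v.append(im[max(u[1]-270,0):,max(u[0]-200,0):][:560,:390])
h=min(a.shape[0] for a in v);cv2.imwrite("pics/fit.png",np.hstack([a[:h] for a in v]))
np.savez("pose.npz",box=o,tray=t)
E
```

```text
[[0.617, 0.237], [0.639, -0.075], [0.508, -0.081], [0.485, 0.228]]
[0.56208644 0.07749887 0.06945178]
['top'] [0.56696204 0.08055841 0.06977933] 788.4730344098423
['top', 'scene'] [0.56762806 0.08235302 0.07788674] 2538.173412509612
[[0.594, 0.497], [0.577, 0.306], [0.434, 0.319], [0.452, 0.513]] [0.19148989 0.14374109 0.19435358]
['top'] [ 0.51421038  0.4087086  -0.08600576] [ 0.51684416  0.41370684 -0.11038101] 23.639446607074202
['top', 'scene'] [ 0.51421038  0.4087086  -0.08600576] [ 0.51570215  0.41155832 -0.10101193] 957.5498830978471
```

View pics/fit.png

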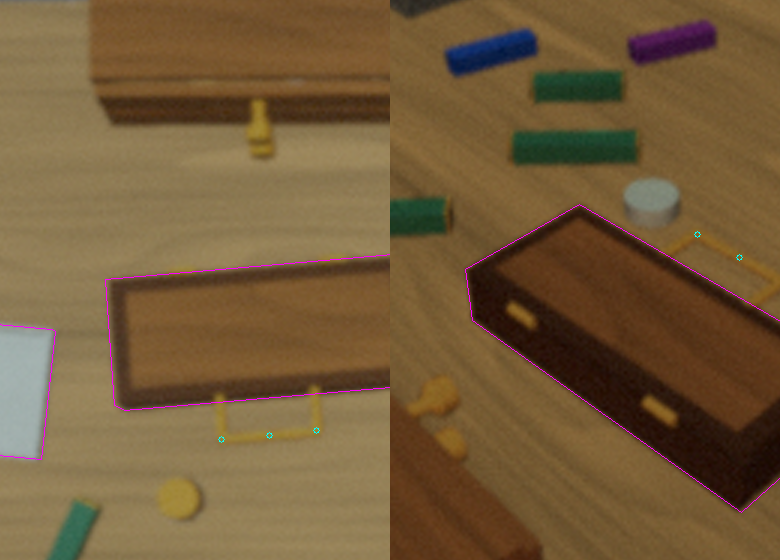

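Top view (800 px): green bars at (238,351) and (534,353) are 110 mm, (485,313) is the 140 mm one and (488,217) the 85 mm one. The look-alikes are pink at (172,385) and (234,430), blue at (599,340) and purple at (541,420). The box and tray outlines fit well, and the predicted handle lies on the brass bar. Next I open the lid.

```bash
cat >> h.py <<'E'
d=np.load("pose.npz");box,tray=d["box"],d["tray"]
def W(fr,p):
    c,s=np.cos(fr[2]),np.sin(fr[2]);return np.array([fr[0]+c*p[0]-s*p[1],fr[1]+s*p[0]+c*p[1],p[2]])
def down(a):
    "tool down, closing line along world angle a (mod pi), the turn with least last-joint travel"
    c,s=np.cos(a),np.sin(a);return R.from_matrix(np.array([[-s,c,0],[c,s,0],[0,0,-1]]).T)
def q(r): return np.roll(r.as_quat(),1)
def pose(p,a):
    best=None
    for k in(0,np.pi):
        o=q(down(a+k));j=bot.solve_ik(p,o)
        if j is not None and (best is None or abs(j[5])<abs(best[1][5])): best=(o,j)
    bot.move_pose(p,best[0]);return best
def handle(th,dx=0,dz=0):
    h=np.arctan2(.004,.179)+th;r=np.hypot(.179,.004)
    return W(box,[.067-r*np.cos(h)+dx,0,.05+r*np.sin(h)+dz])-[0,0,bot.grip_depth]
E
python3 - <<'E'
from h import *
f=lambda:np.round(bot.read_ft_force(),1)
bot.set_gripper(.4,30)
p=handle(0);print(p)
pose(p+[0,0,.12],box[2])
print(bot.read_joint_positions().round(2))
bot.move_linear(p,.1,until_force=8);print(bot.read_position(),f())
bot.set_gripper(0,30);print(bot.read_gripper_width(),f())
for th in(.1,.2,.3):
    bot.move_linear(handle(th),.08);print(th,f(),bot.read_position().round(4),bot.read_gripper_width())
im=bot.camera("scene");cv2.imwrite("pics/open1.png",im[:,:,::-1]);print(bot.read_clock())
E
```

```text
[0.4559676  0.07363852 0.0353    ]
[-0.    0.24 -0.53  0.81 -0.    1.49]
[0.45648952 0.07364047 0.03578312] [-0.1 -0.7  0.1]
0.10004603427270248 [-1.7  0.7  6.3]
0.1 [-1.2  0.1  0.1] [0.4571 0.0737 0.0532] 0.10244774698342995
0.2 [-1.4  0.5 -0.9] [0.4599 0.0739 0.0705] 0.1017441300704923
0.3 [-3.7 -2.  -0.7] [0.4644 0.0742 0.0876] 0.10154714907640566
5.8
```

View pics/open1.png

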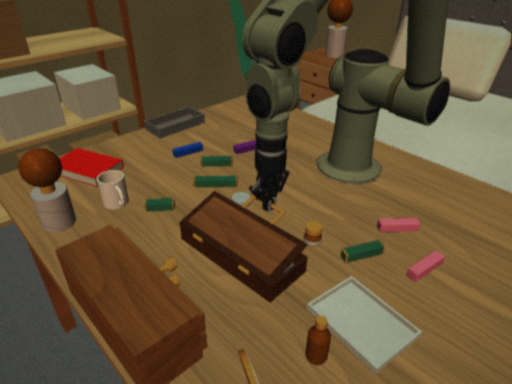

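The lid is rising with the handle gripped (about (272,205)) and the forces are low. I carry on to fully open.

```bash
python3 - <<'E'
from h import *
f=lambda:np.round(bot.read_ft_force(),1)
for th in np.r_[.45:1.76:.15,1.84]:
    bot.move_linear(handle(th),.12);print(round(th,2),f(),round(bot.read_gripper_width(),3))
bot.set_gripper(.3);print(f())
p=bot.read_position();bot.move_linear(p+[0,0,.07],.12)
pose([.4,-.12,.3],box[2]+np.pi/2)
for n in("top","scene"):
    im=bot.camera(n);np.save(f"pics/{n}1.npy",im);cv2.imwrite(f"pics/{n}1.png",cv2.resize(im[:,:,::-1],(800,600)))
for g in greens(im:=np.load("pics/top1.npy"),z=.03): print(g[0],np.round(g[1:],1))
print(bot.read_clock())
E
```

```text
0.45 [-5.6 -1.7  1.2] 0.101
0.6 [-9.1 -2.5  4.7] 0.1
0.75 [-13.7  -2.7  11.5] 0.104
0.9 [-14.8  -3.   18.1] 0.102
1.05 [-10.5  -2.4  18.7] 0.104
1.2 [-5.8 -2.8 13.2] 0.099
1.35 [-2.  -2.6  8. ] 0.105
1.5 [ 0.3 -3.2  6.6] 0.098
1.65 [ 0.8 -3.5  4.8] 0.103
1.84 [ 1.2 -5.5  1.5] 0.102
[1.  0.5 0.6]
[342. 226.] [ 330.9 -312.6   91.2   21.1  -39.9]
[151. 224.] [340.6 290.1  92.9  22.5 -24.6]
[248. 149.] [577.6 -16.9  68.5  23.3   4.6]
[312. 138.] [ 612.7 -226.1   66.    18.3  -38.5]
12.5417
```

View pics/top1.png

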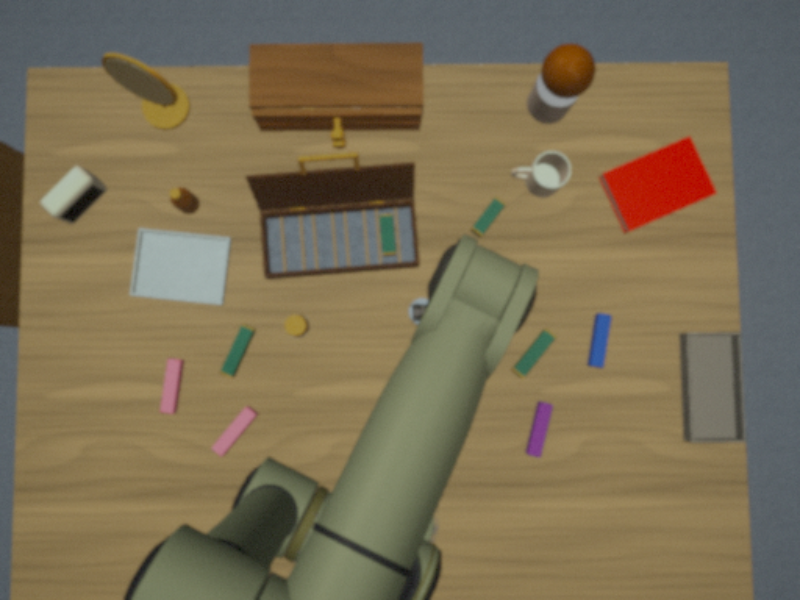

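View pics/scene1.png

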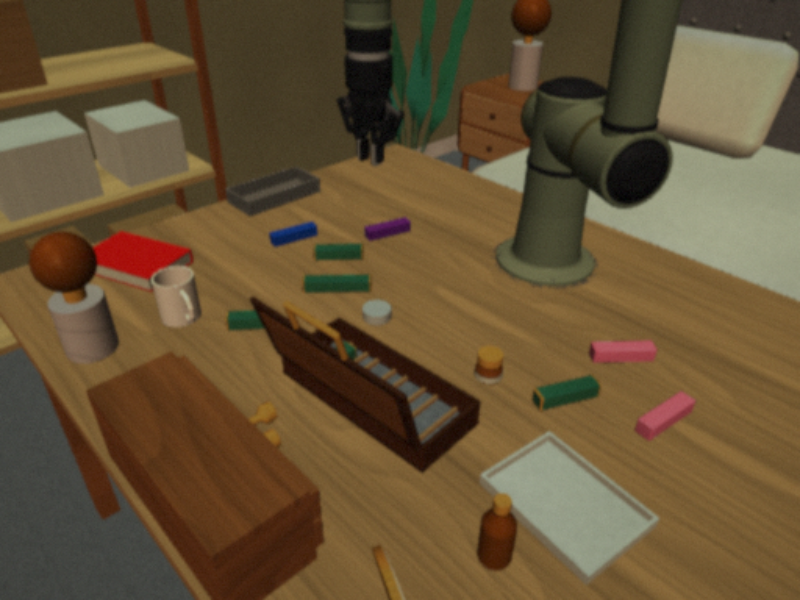

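The lid is fully open. One odd bar lies in the cradle at top (388,235) and the other three cradles are empty. The tray is clear, at (180,265). I move the odd bar to the tray next.

```bash
cat >> h.py <<'E'
def park(): pose([.4,-.12,.3],box[2]+np.pi/2)
def barfit(x,y,th,L=.092,gap=.0):
    ms={}
    for n in("top","scene"):
        m=cv2.inRange(cv2.cvtColor(bot.camera(n),cv2.COLOR_RGB2HSV),(68,70,20),(97,255,255))/255.
        w=np.zeros((384,512),np.uint8);cv2.fillConvexPoly(w,np.int32(cv2.convexHull(proj(n,cuboid(x,y,th,.12,.03,0,.028)).astype(np.float32))),1)
        ms[n]=(m,cv2.dilate(w,np.ones((11,11)))>0)
    f=lambda p:sum((((sil(n,cuboid(p[0],p[1],p[2],p[3],.028,0,.028))-m)**2)[w]).sum() for n,(m,w) in ms.items())
    x0=np.array([x,y,th,L]);S=np.vstack([x0,x0+np.diag([.006,.006,.08,.01])])
    r=minimize(f,x0,method="Nelder-Mead",options=dict(initial_simplex=S,xatol=1e-4,fatol=.05));return r.x,r.fun
def pick(x,y,a,z,w=.6,safe=.16):
    pose([x,y,safe],a+np.pi/2);bot.set_gripper(w)
    hit=bot.move_linear([x,y,z],.12,until_force=12)
    bot.set_gripper(0,50);print("pick",hit,bot.read_position().round(4),"width",round(bot.read_gripper_width()*85,1))
    bot.move_linear([x,y,safe],.15);print("held",round(bot.read_gripper_width()*85,1),bot.read_ft_force().round(1))
def place(x,y,a,z,w=.55,safe=.16):
    pose([x,y,safe],a+np.pi/2)
    bot.move_linear([x,y,z+.03],.15);hit=bot.move_linear([x,y,z],.05,until_force=6)
    print("place",hit,bot.read_position().round(4))
    bot.set_gripper(w);bot.move_linear([x,y,safe],.15)
E
python3 - <<'E'
from h import *
c=W(box,[0,-.099,0]);print(c)
pick(.5772,-.0165,box[2],.0185)
pose([.5,.2,.2],box[2]+np.pi/2)
place(tray[0],tray[1],tray[2],.0165)
park()
print(barfit(.332,-.314,np.radians(-40)));print(barfit(.341,.292,np.radians(-24.5)))
im=bot.camera("top");cv2.imwrite("pics/top2.png",im[60:260,60:380,::-1]);print(bot.read_clock())
for g in greens(im): print(g[0],np.round(g[1:],1))
E
```

```text
[ 0.57533105 -0.01634685  0.        ]
pick False [ 0.578  -0.0166  0.0194] width 26.8
held 26.8 [-0.1 -0.4  0.3]
place True [0.515  0.4112 0.0165]
(array([ 0.33343008, -0.31725596, -0.62471628,  0.0599415 ]), np.float64(276.1729642445213))
(array([ 0.3364479 ,  0.29435541, -0.27881162,  0.07370127]), np.float64(363.9388235294117))
23.6333
[341. 226.] [ 330.9 -314.1   91.7   21.2  -39.8]
[151. 224.] [340.7 291.8  93.4  22.8 -24.3]
[114. 170.] [515.8 412.5  66.9  24.4  -6.3]
[312. 138.] [ 614.5 -227.4   66.8   18.8  -37.5]
```

View pics/top2.png

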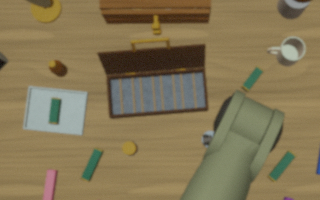

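The odd bar lies flat in the tray (crop (55,110)) and all four cradles are empty. Now bar A goes to the right end cradle.

```bash
python3 - <<'E'
from h import *
pick(.331,-.3155,np.radians(-40),.0105,safe=.2)
c=W(box,[0,-.099,0])
place(c[0],c[1],box[2],.0195,safe=.2)
park()
im=bot.camera("top");np.save("pics/top3.npy",im);cv2.imwrite("pics/top3.png",cv2.resize(im[100:190,150:280,::-1],None,fx=5,fy=5,interpolation=cv2.INTER_CUBIC));print(bot.read_clock())
for g in greens(im,z=.03): print(g[0],np.round(g[1:],1))
for g in greens(im): print(g[0],np.round(g[1:],1))
E
```

```text
pick False [ 0.3313 -0.3159  0.0111] width 26.8
held 26.4 [ 0.   0.3 -2.1]
place True [ 0.5744 -0.0162  0.0192]
34.1
[151. 224.] [340.3 290.4  91.9  22.4 -24.3]
[114. 170.] [514.6 410.   66.2  23.9  -6.3]
[247. 150.] [575.1 -16.2  91.6  22.1   4.6]
[312. 138.] [ 612.7 -225.6   65.3   19.3  -37.5]
[151. 224.] [340.3 292.1  92.4  22.5 -24.3]
[114. 170.] [515.6 412.3  66.5  24.   -6.3]
[247. 150.] [576.4 -16.2  92.1  22.2   4.6]
[312. 138.] [ 614.2 -226.7   65.6   19.4  -37.5]
```

View pics/top3.png

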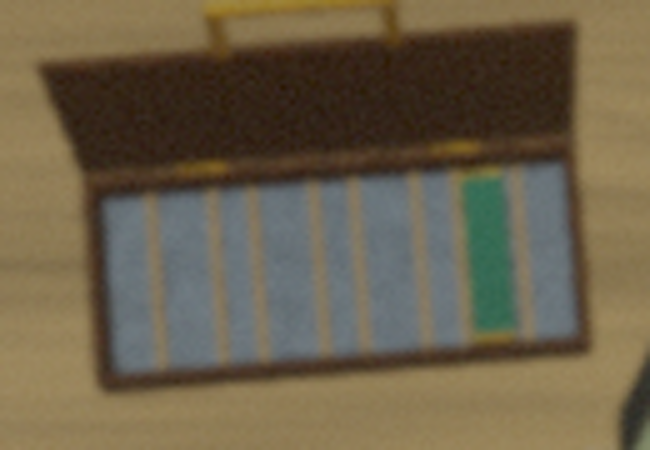

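The bar lies flat in its cradle at (490,255), between the ribs, with its ends clear of the walls. Bar B has not moved and goes to the left end cradle.

```bash
python3 - <<'E'
from h import *
bot.goto_joints  # stay tool-down
pick(.340,.2935,np.radians(-24.4),.0105,safe=.2)
c=W(box,[0,.099,0])
place(c[0],c[1],box[2],.0195,safe=.2)
park()
im=bot.camera("top");cv2.imwrite("pics/top4.png",cv2.resize(im[100:260,80:340,::-1],None,fx=3,fy=3,interpolation=cv2.INTER_CUBIC));print(bot.read_clock())
for g in greens(im,z=.03): print(g[0],np.round(g[1:],1))
s=bot.camera("scene");[print('s',g[0],np.round(g[1:],1)) for g in greens(s,n="scene") if g[1]>0]
cv2.imwrite("pics/scene4.png",s[:,:,::-1])
E
```

```text
pick False [0.3404 0.2938 0.0111] width 26.9
held 26.6 [-0.1  0.8 -0.4]
place True [0.559  0.1808 0.0192]
45.1917
[114. 170.] [513.8 410.4  67.8  23.7  -5.6]
[187. 155.] [561.3 177.7  92.4  22.6   4.4]
[247. 150.] [574.1 -16.3  93.6  22.1   5.1]
[312. 138.] [ 612.8 -226.    65.8   18.7  -37.5]
s [364. 312.] [506.3 410.5  68.6  25.1  -7.5]
s [274. 260.] [540.3 168.1  71.7  26.    7.9]
s [216. 179.] [ 413.6 -214.6  118.7   23.7  -42.3]
```

View pics/top4.png

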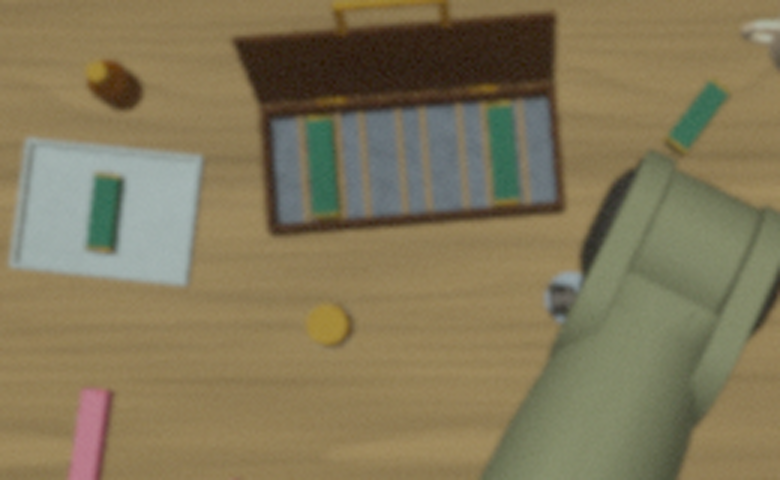

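View pics/scene4.png

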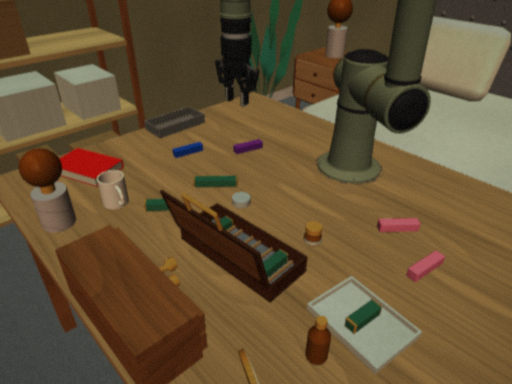

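The bars lie flat in the end cradles at (322,165) and (503,155), the odd bar is in the tray at (105,213), and the long and short bars are untouched. Now I close the lid.

```bash
python3 - <<'E'
from h import *
f=lambda:np.round(bot.read_ft_force(),1)
bot.set_gripper(.4,30)
p=handle(1.85);pose(p+[0,0,.09],box[2]);bot.move_linear(p,.1,until_force=8)
bot.set_gripper(0,30);print(bot.read_gripper_width(),f())
for th in np.r_[1.75:.2:-.13,.2,.12,.06,.03,0]:
    bot.move_linear(handle(th),.1 if th>.2 else .04);print(round(th,2),f(),round(bot.read_gripper_width(),3))
print(bot.move_linear(handle(0)-[0,0,.003],.01,until_force=8),f(),bot.read_position())
bot.wait(.3);bot.set_gripper(.4);print(f())
bot.move_linear(handle(0)+[0,0,.12],.12)
park()
for n in("top","scene"):
    im=bot.camera(n);np.save(f"pics/{n}5.npy",im)
    if n=="scene":cv2.imwrite("pics/scene5.png",cv2.resize(im[:,:,::-1],(800,600)))
    else: cv2.imwrite("pics/top5.png",cv2.resize(im[100:260,80:340,::-1],None,fx=3,fy=3,interpolation=cv2.INTER_CUBIC))
print(bot.read_clock())
E
```

```text
0.10331360548006402 [-2.8 -0.6  4.6]
1.75 [ 2.3 -0.2  3.5] 0.104
1.62 [1.5 0.7 5.5] 0.107
1.49 [0.2 1.  4.9] 0.105
1.36 [1.  3.3 0.5] 0.1
1.23 [ 1.   4.3 -3. ] 0.105
1.1 [ 0.8  4.9 -3. ] 0.098
0.97 [ 0.7  5.5 -0.3] 0.102
0.84 [-1.3  6.3  0.1] 0.102
0.71 [-1.   4.9 -0.3] 0.105
0.58 [-1.6  5.5  0.1] 0.103
0.45 [-2.2  5.1  0.7] 0.103
0.32 [-2.2  4.  -0.6] 0.105
0.2 [-2.6  5.5  0.3] 0.105
0.12 [-2.6  5.3  0.5] 0.101
0.06 [-3.   5.  -0.5] 0.099
0.03 [-2.6  4.7  0.1] 0.105
0.0 [-2.2  4.7  0.1] 0.1
False [-3.   5.5  1.7] [0.45598245 0.07363748 0.03293025]
[ 1.  -0.5  0.1]
59.5917
```

View pics/scene5.png

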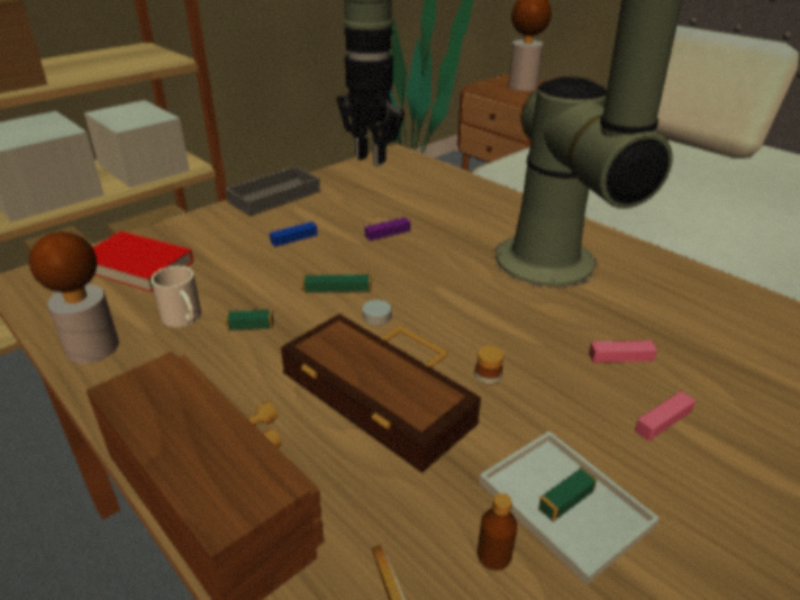

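View pics/top5.png

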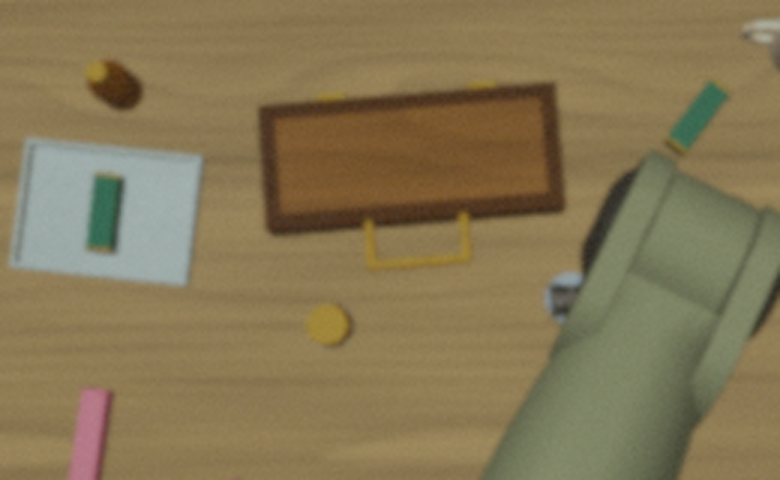

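The lid is shut, its outline the same as at the start, at top (410,160). The odd bar is in the tray and nothing else has moved.

```bash
python3 -c "
from cell import bot
print(bot.close_job())"
```

```text
the job is handed in; nothing more can be done
None
```

Job handed in at about 60 s: both 110 mm bars are in their own cradles, the one odd bar is flat in the tray, the lid was lowered gently shut, and everything else stayed in place; the interface gave no verdict.

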